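# Show the box grater to the recipe camera

## Robot

A 7-joint arm with a two-finger parallel gripper is mounted at the origin on the work surface. World frame = base frame: x ahead of the robot, y to its left, z up, the work surface at z = 0. Lengths are in m, angles in rad, forces in N, time in s.
With the tool pointing down it reaches from about 0.425 to 0.925 m from the base axis. Payload 6.8 kg.
Tool frame: the origin (TCP) lies midway between the tips of the shut fingers; the grasp point (between the pads) lies 19 mm behind it (bot.pinch_z is the distance from the TCP to the grasp point, in m); z points along the fingers, y is the line along which they close (so a half turn about z gives the same grasp; the last joint's range is limited). The gripper opens to 85 mm and grips with 20 to 120 N. Pads are 22 mm wide; open, the fingers measure 114 mm over their backs; the gripper's body (76 mm by 85 mm) begins 54 mm behind the grasp point. The pads swing forward as they close: fully open they stand 13 mm farther back than shut.
Start: joints at [1.099, 0.477, 0.022, 1.555, -0.011, 1.109, -0.083], TCP at [0.24, -0.631, 0.231] pointing down, gripper open.
Joint ranges: [-2.96, 2.96], [-0.34, 2.1], [-1.41, 1.46], [0.24, 2.44], [-1.37, 4.51], [0.17, 1.92], [-2.96, 2.96]. Speed limits (rad/s): [2.39, 2.39, 3.14, 3.14, 3.14, 3.14, 3.14].

## Interface

Orientations are given as a unit quaternion [w, x, y, z].
In Python, from station import bot, imaging gives the robot as it stands. The module is installed in compiled form; this text tells all that it offers.
- The arm moves only by the tool carry_out, never from a script. Its argument "targets" is a list of rows, each a list of 5 numbers: the shift along the tool's x, y, z in cm, then the turn about the tool's z in degrees, then the opening, from -1 (shut) to 1 (fully open). In form: [[x, y, z, yaw, gripper], ...]. A call has 1 to 12 rows; each row shifts and turns the commanded pose from where the row before left it, along the tool's axes as they then stand; what a row does not reach is not made up. A row lasts 1/10 s, in which the tool goes at most 50 mm and 8.59 degrees, less where a joint would pass 70% of its speed; a pose out of reach is approached as far as the arm can. A call is refused whole if a number of a shift passes 5 or a number of a turn 8.59, either way. A call with a gripper value outside its range is refused whole. The fingers move at their own pace and stop on an object; "force" is the grip in N (left out, the last holds). Time passes only in rows, so rows that do not move let the fingers close. It gives the time, the measured TCP pose, the force, the opening and the grip force at its end, in the units of the state.
- bot.get_obs(): the state, without advancing time (a new reading comes with each control period).
- imaging.read_camera(name): name is "side" or "top" or "wrist"; returns the picture (400x640x3 uint8, red, green, blue); there is no depth.
- imaging.calibration(name): a dict with "fx", "fy", "cx", "cy" (pixels), "extrinsics" (4x4, takes a point from world to camera coordinates). Camera axes: x right, y up, looking along -z (the intrinsics and any distortion apply to the point x, -y, -z); pixel columns grow to the right and rows downward; lengths in m; the calibration is good to about 2 mm. A picture is of the moment at which its call begins: read the wrist's pose just before it. calibration takes no time and is no camera call; for the wrist camera it gives the pose at the moment of the call.
- bot.hand_in(): hands the job in; it is judged then, once.
The state is a dict: "t": time; "q": joint angles; "joint_vel": joint speeds; "joint_torque": joint torques, N m; "eef_pos": TCP position; "tool_rot": TCP orientation; "contact_force": force on the tool from outside, world axes, zero at the start; "torque": the same for the moment, N m; "gripper_width": opening from 0.0 (shut) to 1.0 (fully open); "grasp_force": force on a finger pad.
Only numpy, scipy, OpenCV 4.12 (cv2) and the standard library are available. Lean on these libraries where they do the work, as an engineer would, in place of code of your own. Each camera call takes 0.05 s, during which the arm holds its last target. There are 200 camera calls.

## Task

We are filming a recipe: lift the box grater out of the mixing bowl and show it to the phone on the little tripod, held upright in the air with its coarse-toothed face turned square to the camera lens, 20 cm in front of the lens, and the middle of that face level with the lens and straight ahead of it. Finish while still holding it there, steady. Leave the bowl, potatoes, peeler and prep cup where they are, and do not bump the phone or its tripod.

Things in the scene. Friction and masses are not known exactly. Their poses are not given: they have to be found in the camera images.
- grater: Steel box grater, hollow, 0.25 kg, standing upright in the mixing bowl. Foot 103 mm wide (y) by 78 mm deep (x), tapering to 72 by 48 at 140 mm height; black top frame to 146 mm, then a black bridge handle, 184 mm over all. Origin: centre of the foot's underside, z up. +x: coarse face (rows of big teeth); -x: slicing face (three slots); y sides: fine prickles.
- handle (a point): Middle of the grater's handle bar, 176 mm above its foot. Straight flat-sided bar 18 mm thick (along the grater's x), 16 mm high, 86 mm long (along y), on a post at each end (62 mm clear between them), 22 mm of free space under it. Axes as the grater's.
- coarse (a point): Middle of the grater's coarse face: 31 mm along +x from the grater's axis, 70 mm above its foot, 106 mm below the handle bar's middle. Each face leans inwards by 0.1 rad; it is square to the lens when the grater is upright with its x axis opposing the lens x axis. Axes as the grater's. This point is to come 200 mm in front of the lens.
- slicer (a point): Middle of the slicing face: 31 mm along -x from the grater's axis, 70 mm above its foot. Axes as the grater's.
- lens (a point): Front of the phone's rear camera lens (a 13 mm dark disc with a steel ring, the upper of two, near the phone's top edge and 18 mm left of its middle as seen by one looking the way the lens looks), 195 to 230 mm above the counter. Its x axis points straight out of the lens, level, roughly towards the robot; z is up.
- tripod: Black mini tripod with three splayed legs (70 mm radius), carrying a dark phone 148 mm high, 72 mm wide, 8 mm thick, upright in a clamp on a sliding column; the phone's top edge is 18 mm above the lens. It stands firmly. Origin on the counter, 10 mm in front of the column's foot; x points the way the lens looks, z up.
- bowl: Round stainless mixing bowl, rim 250 mm across over its rolled edge, 88 mm high, flat floor 4 mm thick and about 160 mm across, loose, 0.45 kg, standing on the board. Origin: centre of its underside; z up.
- board: Pale speckled plastic chopping board, 290 by 460 by 12 mm, with a hand slot near one short end, lying fast on the counter under the bowl and the potatoes. Origin: centre of its underside; y along its length, z up.
- potato_a: Bystander: whole yellow potato, 92 mm long (along its x), 56 mm thick, lying on the board. Origin: on its underside; z up.
- potato_b: Bystander: whole yellow potato, 80 mm long (along its x), 50 mm thick, lying on the board. Origin: on its underside; z up.
- peeler: Bystander: Y-shaped peeler with a black handle and steel blade, 149 mm long (along its x, blade at +x), 46 mm wide, 13 mm high, flat on the counter beside the board. Origin: on its underside, 61 mm from the blade end.
- cup: Bystander: small empty steel prep bowl, 84 mm across, 42 mm high, on the counter beside the board. Origin: centre of its underside.
Things that resemble listed ones, but are neither listed nor needed, are in the scene too. What is shaped like the grater but purple or red is not meant.

How it is judged:
On the way:
1. the grater is lifted clear out of the bowl in the gripper, its foot higher than the bowl's rim (height (world z) of grater above 0.105 m and contact force between the fingers and grater above 0.5 N and contact force between grater and bowl below 0.2 N), for 0.2 s.
At the end, for the whole second after the job is handed in: Still held in the air, touching nothing else: coarse face towards the lens, its middle 200 mm (+-30) ahead of it and within 25 mm of its sight line sideways and in height, upright within 0.15 and square within 0.17 rad, at rest; bowl within 40 mm, bystanders within 30 mm of their start (x of coarse in the frame of lens between 0.17 and 0.23 m and x of slicer in the frame of lens above 0.22 m and y of coarse in the frame of lens between -0.025 and 0.025 m and z of coarse in the frame of lens between -0.025 and 0.025 m and angle between grater's own z axis and vertical below 0.15 rad and angle between the x axis of grater and the x axis of lens, either way round below 0.17 rad and height (world z) of grater above 0.095 m and contact force between the fingers and grater above 0.5 N and contact force between grater and bowl below 0.2 N and contact force between grater and tripod below 0.2 N and linear speed of grater below 0.03 m/s and angular speed of grater below 0.2 rad/s and distance of bowl from where it was at the start of the episode below 0.04 m and angle between bowl's own z axis and vertical below 0.1 rad and distance of each of potato_a, potato_b, peeler, cup from where it was at the start of the episode below 0.03 m); the arm keeps its last pose, push and grip.
It fails at once if the phone or its tripod is bumped (more than 2 N) (contact force between tripod and anything else above 2 N).
It fails at once if the bowl is dragged or lifted away (more than 40 mm) or tipped (distance of bowl from where it was at the start of the episode above 0.04 m or angle between bowl's own z axis and vertical above 0.25 rad).
It fails at once if a potato, the peeler or the prep cup is pushed away (more than 30 mm) (distance of any of potato_a, potato_b, peeler, cup from where it was at the start of the episode above 0.03 m).
It also fails if it takes over 42 s, if anything falls off the work surface, if the arm or the gripper's body presses on something with over 40 N, if the wrist force passes 120 N, or if a joint passes its speed limit or range.

## Working session

There is one attempt and no reset: what is moved stays moved. The work goes in short steps, Python scripts to look and compute and a tool call to move; the robot and the scene stay as the last step left them, time stands still between calls to the robot, and variables do not carry over. Pictures are saved under pics/ and viewed, at most 10 in all, crops included, and the job is handed in when it is done.

Besides the shell and the picture viewer there is one more tool, called after "Call:" as a command line: name --pt "numbers of a row" for each row, then --argument value for the rest. carry_out: Moves the arm, as the interface text tells. Its arguments: {"type":"object","properties":{"targets":{"type":"array"},"force":{"type":"number"}},"required":["targets"]}

```bash
mkdir -p pics; cat > h.py <<'E'
import numpy as np, cv2
from station import bot, imaging
def cal(n):
    c=imaging.calibration(n); E=np.array(c["extrinsics"]); return c,E
def ray(n,u,v,ce=None):
    c,E=ce or cal(n); d=np.array([(u-c["cx"])/c["fx"],-(v-c["cy"])/c["fy"],-1.]); R=E[:3,:3]
    o=-R.T@E[:3,3]; d=R.T@d; return o,d/np.linalg.norm(d)
def onz(n,u,v,z,ce=None):
    o,d=ray(n,u,v,ce); return o+d*(z-o[2])/d[2]
def tri(rays):
    A=sum(np.eye(3)-np.outer(d,d) for o,d in rays); b=sum((np.eye(3)-np.outer(d,d))@o for o,d in rays)
    p=np.linalg.solve(A,b); return p,[np.linalg.norm(np.cross(p-o,d)) for o,d in rays]
def proj(n,p,ce=None):
    c,E=ce or cal(n); q=E[:3,:3]@np.array(p)+E[:3,3]; return c["cx"]+c["fx"]*q[0]/-q[2], c["cy"]-c["fy"]*q[1]/-q[2]
E
python3 - <<'E'
from h import *
for n in("side","top","wrist"):
    im=imaging.read_camera(n); cv2.imwrite(f"pics/{n}0.png",im[:,:,::-1]); c,E=cal(n); print(n,{k:c[k] for k in c if k!="extrinsics"},(-E[:3,:3].T@E[:3,3]).round(3),(-E[2,:3]).round(2))
o=bot.get_obs(); print(o["t"],o["eef_pos"],o["tool_rot"],o["gripper_width"],bot.pinch_z)
E
```

```text
side {'fx': 393.92484169291424, 'fy': 393.92484169291424, 'cx': 320.55894188836015, 'cy': 203.87634225039858} [-0.173  0.721  0.878] [ 0.6  -0.52 -0.61]
top {'fx': 517.7183947319458, 'fy': 517.7183947319458, 'cx': 322.01485872393675, 'cy': 205.58928356794118} [0.397 0.074 1.712] [ 0.1  -0.   -0.99]
wrist {'fx': 344.90311215970615, 'fy': 344.90311215970615, 'cx': 323.6758749051466, 'cy': 204.71119795464463} [ 0.317 -0.602  0.373] [-0.3  -0.11 -0.95]
0.15 [ 0.23999098 -0.63041155  0.23054047] [-6.79984273e-04  9.83502173e-01  1.80894932e-01 -1.90923196e-04] 0.9969009917223078 0.0187
```

View pics/side0.png

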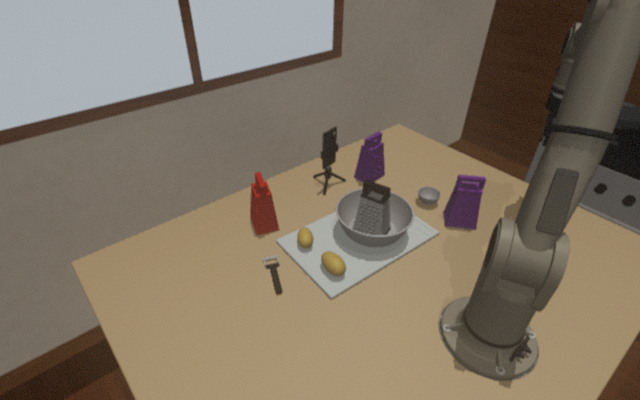

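View pics/top0.png

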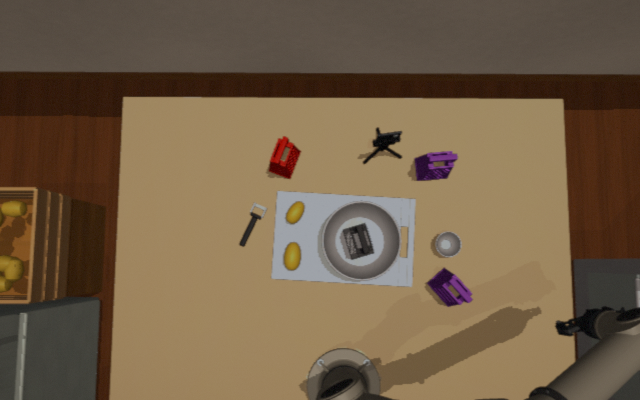

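The side view shows the grater in the bowl at (375,205) and the phone at (330,145). The top view has the grater at (357,241), the phone at (387,138), and purple and red decoys around. Next I zoom in.

```bash
python3 - <<'E'
import cv2, numpy as np
s=cv2.imread("pics/side0.png"); t=cv2.imread("pics/top0.png")
r=lambda im,x0,y0,w,h,f:cv2.resize(im[y0:y0+h,x0:x0+w],None,fx=f,fy=f,interpolation=cv2.INTER_CUBIC)
a=r(t,335,215,50,50,8); b=r(t,357,118,50,50,8); c=r(s,340,170,80,80,5); 
cv2.imwrite("pics/c1.png",np.clip(np.hstack([a,b])*1.6,0,255))
d=r(s,310,120,50,75,8)
cv2.imwrite("pics/c2.png",np.clip(np.hstack([cv2.copyMakeBorder(c,0,200,0,0,0),d])*1.6,0,255))
E
```

```text
[ WARN:0@0.091] global loadsave.cpp:1063 imwrite_ Unsupported depth image for selected encoder is fallbacked to CV_8U.
```

View pics/c1.png

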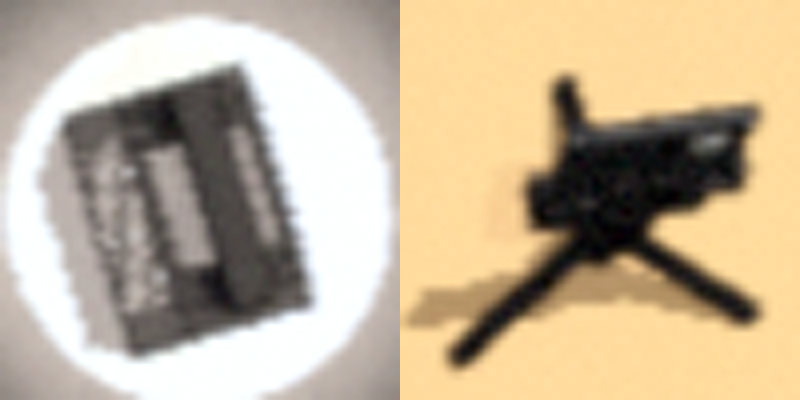

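View pics/c2.png

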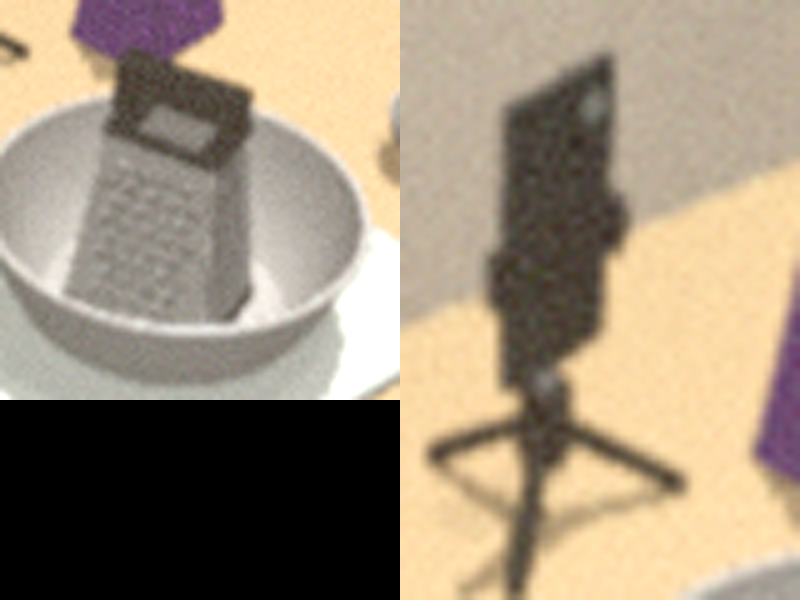

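The crops show the toothed coarse face of the grater towards the side camera (+y). The bar runs from about (358,226) to (365,252) in the top view. The lens ring is at about (395.3,135.7) in the top view and (333.9,132) in the side view.

```bash
python3 - <<'E'
from h import *
f=lambda u,x0,k:(u+.5)/k-.5+x0
T=lambda u,v,x0,y0,k=8:(f(u,x0,k),f(v,y0,k))
L,e=tri([ray("top",*T(310,145,357,118)),ray("side",*T(195,100,310,120))]); print("lens",L.round(4),np.round(e,4))
# phone top edge
a=onz("top",*T(175,130,357,118),L[2]+.018);b=onz("top",*T(357,107,357,118),L[2]+.018); d=b-a; print("phone edge",a.round(3),b.round(3),np.linalg.norm(d).round(3),"lens heading",np.degrees(np.arctan2(-abs(d[0])*0+d[1],d[0]))-90)
H,e=tri([ray("top",*T(212,190,335,215)),ray("side",*T(187,80,340,170,5))]); print("handle",H.round(4),np.round(e,4))
a=onz("top",*T(187,90,335,215),H[2]);b=onz("top",*T(242,300,335,215),H[2]);d=a-b;print("bar",a.round(3),b.round(3),np.linalg.norm(d).round(3),np.degrees(np.arctan2(d[1],d[0])))
o=bot.get_obs();from scipy.spatial.transform import Rotation as R
M=R.from_quat(np.array(o["tool_rot"])[[1,2,3,0]]).as_matrix();print(M.round(3))
c,E=cal("wrist");print("cam in tool",(M.T@(-E[:3,:3].T@E[:3,3]-o["eef_pos"])).round(3),(M.T@-E[2,:3]).round(3))
E
```

```text
lens [ 0.7604 -0.1429  0.2239] [0.0002 0.0002]
phone edge [ 0.761 -0.091  0.242] [ 0.77  -0.158  0.242] 0.067 lens heading -172.37095367430217
handle [ 0.4583 -0.0452  0.1984] [0.0026 0.0026]
bar [ 0.497 -0.034  0.198] [ 0.42  -0.054  0.198] 0.079 14.53150844148575
[[ 0.935  0.356 -0.001]
 [ 0.356 -0.935  0.001]
 [-0.    -0.001 -1.   ]]
cam in tool [ 0.082  0.    -0.142] [-0.315 -0.     0.949]
```

Call:
carry_out --pt "0 0 -4 0 1" --pt "0 0 -4 0 1" --pt "0 0 -4 0 1" --pt "3 -3.5 0 0 1" --pt "3 -3.5 0 0 1" --pt "3 -3.5 0 0 1" --pt "3 -3.5 0 0 1" --pt "3 -3.5 0 0 1" --pt "3 -3.5 0 0 1" --pt "3 -3.5 0 0 1" --pt "3 -3.5 0 0 1" --pt "3 -3.5 0 0 1"

```text
t: 1.35
eef_pos: [0.3805, -0.2385, 0.3513]
tool_rot: [0.0, 0.984, 0.181, -0.0]
contact_force: [1.3, -0.4, -0.8]
gripper_width: 1.003
grasp_force: 0.0
```

Call:
carry_out --pt "3.5 -4 0 0 1" --pt "3.5 -4 0 0 1" --pt "3.5 -4 0 0 1" --pt "3.7 -3.4 0 0 1" --pt "0 0 0 6.3 1" --pt "0 0 0 0 1" --pt "0 0 0 0 1"

```text
t: 2.05
eef_pos: [0.4545, -0.0559, 0.351]
tool_rot: [0.0, 0.992, 0.127, -0.0]
contact_force: [-0.5, 0.3, -0.6]
gripper_width: 1.004
grasp_force: 0.0
```

```bash
python3 - <<'E'
from h import *
o=bot.get_obs();ce=cal("wrist"); im=imaging.read_camera("wrist"); cv2.imwrite("pics/w1.png",im[:,:,::-1])
import pickle; pickle.dump(ce,open("w1.pkl","wb"))
print(o["t"],o["eef_pos"],np.round(o["q"],2),o["tool_rot"])
for z in (.176,.192,.2): print(np.round(proj("wrist",[.458,-.045,z],ce),1))
E
```

```text
2.05 [ 0.45453003 -0.05592933  0.35102811] [ 0.44  0.04 -0.47  1.86  0.02  1.25 -1.34] [ 1.64171923e-04  9.91876949e-01  1.27200389e-01 -3.89170573e-04]
[313.4 174.9]
[312.8 179.1]
[312.6 181.4]
```

View pics/w1.png

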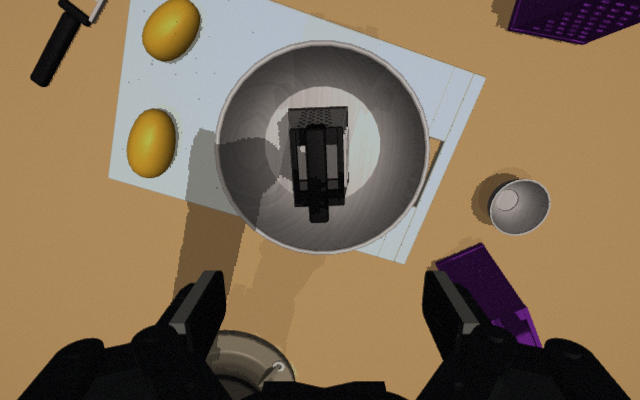

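The bar lies along the image column from about (316,124) to (319,221). It is nearly parallel to the tool's x axis, centred between the fingers and about 1 cm off. Now I measure its edges, and triangulate its height with the top view.

```bash
python3 - <<'E'
from h import *
import pickle; ce=pickle.load(open("w1.pkl","rb"))
g=cv2.cvtColor(cv2.imread("pics/w1.png"),6)
for r in (132,145,150,155,160,165,170,175,182,195,205,212,218): print(r,g[r,286:354:2])
print([ (r,int(g[r,318])) for r in range(112,230,2)])
E
```

```text
132 [110  81  26  24  30  25  24  10  13   4  13  20  17  26  26  26  26  29
  24  14  27  29  27  26  28  23  29  28  18 109 167 115 174 178]
145 [ 93  91  38  21  30  15  25  21  65  62  15  26  22  24  22  26  25  31
  25  15  75  85  81  81  83  64  22  24  28 158 141 122 183 186]
150 [ 92  89  53  23  26  11  84 108 163 158  14  19  23  25  24  26  29  27
  28  18  58  89  87  92  89  86  21  24  25 153 116 130 184 182]
155 [ 87  88  66  20  24  16  82  90  86  85  20  15  24  25  27  25  28  26
  30  15  36  90  94  92  86  89  21  25  27 148 125 139 183 184]
160 [ 89  88  81  20  24  25  78  89  83  84  29  17  21  22  26  26  25  29
  25  18  25  90  94  88  90  90  22  24  27 150 133 144 183 185]
165 [ 90  88  90  25  25  24  56  87  84  84  37  18  27  23  18  21  19  23
  25  20  18  88  89  89  88  90  24  24  26 143 118 149 179 181]
170 [ 88  87  87  29   9  12  32  88  81  86  50  13  23  18  21  26  25  25
  24  19   7  89  86  90  88  91  21  24  27 142 134 170 178 180]
175 [ 87  90  88  31  15   8  16  88  81  84  66   9  18  18  21  21  24  23
  25  25   6  84  87  
[... 695 characters left out ...]
16  19  19  24 108 106 109 105 108 110 105  99 106 106 101  99]
[(112, 39), (114, 43), (116, 61), (118, 39), (120, 63), (122, 50), (124, 17), (126, 3), (128, 9), (130, 26), (132, 26), (134, 26), (136, 31), (138, 31), (140, 23), (142, 27), (144, 27), (146, 28), (148, 26), (150, 29), (152, 26), (154, 25), (156, 28), (158, 24), (160, 25), (162, 26), (164, 26), (166, 27), (168, 23), (170, 25), (172, 24), (174, 22), (176, 22), (178, 24), (180, 12), (182, 6), (184, 11), (186, 8), (188, 3), (190, 8), (192, 10), (194, 11), (196, 5), (198, 2), (200, 7), (202, 7), (204, 12), (206, 12), (208, 6), (210, 4), (212, 6), (214, 11), (216, 17), (218, 17), (220, 12), (222, 26), (224, 97), (226, 99), (228, 96)]
```

```bash
python3 -c "
import cv2;i=cv2.imread('pics/w1.png')[95:235,270:370];cv2.imwrite('pics/w1c.png',cv2.convertScaleAbs(cv2.resize(i,None,fx=4.2,fy=4.2,interpolation=2),alpha=2.5))"
```

```text
(no output)
```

View pics/w1c.png

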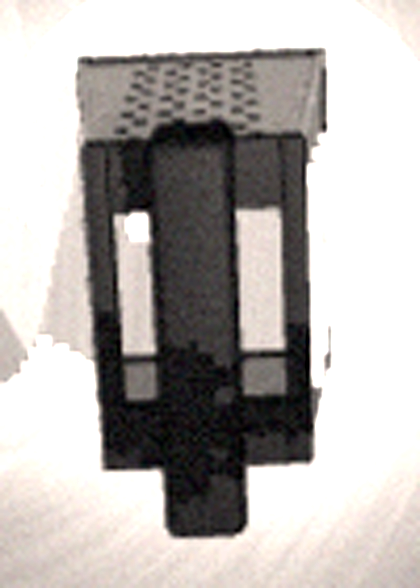

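The crop shows the bar from (316.0,125) at the far end to (319.1,222) at the near end, about 18 px wide, with prickly fine holes on the face at the top of the picture (+x side).

```bash
python3 - <<'E'
from h import *
import pickle; ce=pickle.load(open("w1.pkl","rb"))
f=lambda u,x0,k:(u+.5)/k-.5+x0
m=(317.4,171.5)
A=(f(193.5,270,4.2),f(126,95,4.2));B=(f(206.5,270,4.2),f(535,95,4.2))
for z in (.195,.2):
    a=onz(0,*A,z,ce);b=onz(0,*B,z,ce);d=a-b;print(z,a.round(4),b.round(4),((a+b)/2).round(4),np.linalg.norm(d).round(4),np.degrees(np.arctan2(d[1],d[0])))
    c=(a+b)/2; e=onz("side",f(187,340,5),f(80,170,5),z);print(np.round(proj("top",c),1),np.round(proj("side",c),1),onz("top",f(214,335,8),f(195,215,8),z).round(4))
mid=proj(0,(a+b)/2,ce)
print(tri([ray(0,*mid,ce),ray("top",f(214,335,8),f(195,215,8)),ray("side",f(187,340,5),f(78,170,5))]))
E
```

```text
0.195 [ 0.5054 -0.0358  0.195 ] [ 0.4205 -0.0601  0.195 ] [ 0.4629 -0.0479  0.195 ] 0.0883 16.020034395723645
[362.5 237.5] [375.5 185.4] [ 0.4586 -0.0445  0.195 ]
0.2 [ 0.5058 -0.0357  0.2   ] [ 0.4224 -0.0597  0.2   ] [ 0.4641 -0.0477  0.2   ] 0.0868 16.020034395723645
[362.5 237. ] [375.3 183.9] [ 0.4584 -0.0441  0.2   ]
(array([ 0.4600712 , -0.04722605,  0.19665126]), [np.float64(0.00323804435930504), np.float64(0.003227849917969214), np.float64(0.0028507991079319006)])
```

Call:
carry_out --pt "1.0 -0.6 0 -1.4 1" --pt "0 0 4 0 1" --pt "0 0 4 0 1" --pt "0 0 3.5 0 1" --pt "0 0 3 0 1" --pt "0 0 2 0 1" --pt "0 0 1.2 0 1" --pt "0 0 0 0 1" --pt "0 0 0 0 1"

```text
t: 3.0
eef_pos: [0.4639, -0.0467, 0.175]
tool_rot: [0.0, 0.99, 0.139, 0.001]
contact_force: [1.0, 0.4, -0.1]
gripper_width: 1.001
grasp_force: 0.0
```

Call:
carry_out --force 60 --pt "0 0 0 0 0.3" --pt "0 0 0 0 0" --pt "0 0 0 0 -0.5" --pt "0 0 0 0 -1" --pt "0 0 0 0 -1" --pt "0 0 0 0 -1" --pt "0 0 0 0 -1" --pt "0 0 0 0 -1" --pt "0 0 0 0 -1"

```text
t: 3.9
eef_pos: [0.4633, -0.0469, 0.1747]
tool_rot: [0.0, 0.99, 0.139, 0.0]
contact_force: [-1.7, -1.1, 6.1]
gripper_width: 0.202
grasp_force: 59.3
```

Call:
carry_out --pt "0 0 -0.5 0 -1" --pt "0 0 -1 0 -1" --pt "0 0 -2 0 -1" --pt "0 0 -2.5 0 -1" --pt "0 0 -2.5 0 -1" --pt "0 0 -2.5 0 -1" --pt "0 0 -2 0 -1" --pt "0 0 -0.8 0 -1" --pt "0 0 0 0 -1" --pt "0 0 0 0 -1" --pt "0 0 0 0 -1" --pt "0 0 0 0 -1"

```text
t: 5.1
eef_pos: [0.4626, -0.0467, 0.3113]
tool_rot: [-0.0, 0.99, 0.139, -0.001]
contact_force: [-0.5, -0.8, -2.9]
gripper_width: 0.201
grasp_force: 58.8
```

```bash
python3 - <<'E'
from h import *
o=bot.get_obs(); print(o["t"],o["eef_pos"],np.round(o["q"],2),o["tool_rot"],o["contact_force"],o["gripper_width"])
s=imaging.read_camera("side"); cv2.imwrite("pics/s2.png",cv2.convertScaleAbs(cv2.resize(s[100:230,300:420,::-1],None,fx=4.5,fy=4.5,interpolation=2),alpha=1.5))
E
```

```text
5.1 [ 0.46257445 -0.04671003  0.31128915] [ 0.43  0.08 -0.49  1.9   0.04  1.16 -1.36] [-2.73654275e-04  9.90329691e-01  1.38730529e-01 -9.32473473e-04] [-0.45840463 -0.81277165 -2.91555433] 0.2008822546819888
```

View pics/s2.png

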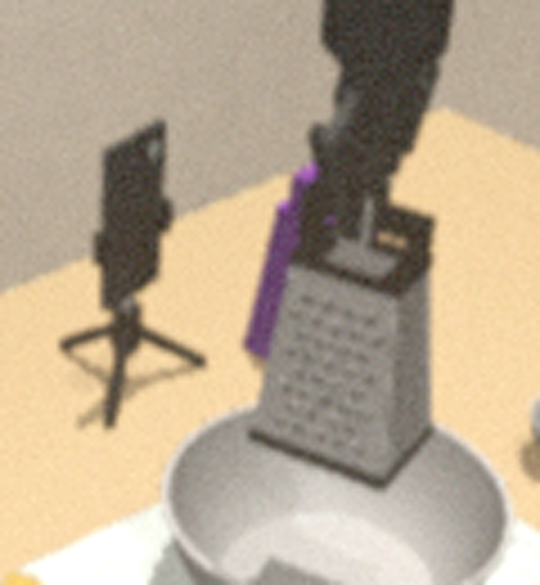

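The grater is held upright and clear of the bowl, with its big teeth towards the side camera. Now turn it, watching joint 7.

Call:
carry_out --pt "0 0 0 3 -1" --pt "0 0 0 6 -1" --pt "0 0 0 7 -1" --pt "0 0 0 7 -1" --pt "0 0 0 7 -1" --pt "0 0 0 7 -1" --pt "0 0 0 7 -1" --pt "0 0 0 6 -1" --pt "0 0 0 5 -1" --pt "0 0 0 5 -1" --pt "0 0 0 0 -1" --pt "0 0 0 0 -1"

```text
t: 6.35
eef_pos: [0.463, -0.0467, 0.312]
tool_rot: [0.0, 0.927, -0.374, -0.0]
contact_force: [0.5, -0.7, -3.0]
gripper_width: 0.197
grasp_force: 58.8
```

```bash
python3 - <<'E'
from h import *
o=bot.get_obs(); print(o["t"],o["eef_pos"],np.round(o["q"],2),o["tool_rot"])
E
```

```text
6.35 [ 0.46303096 -0.04669401  0.31201129] [ 0.38  0.08 -0.43  1.91  0.04  1.16 -2.4 ] [ 5.20329696e-05  9.27435431e-01 -3.73983222e-01 -2.61106091e-04]
```

Call:
carry_out --pt "1 0.3 0 0 -1" --pt "2 0.6 0 0 -1" --pt "2.5 0.9 0 0 -1" --pt "2.5 0.9 0 0 -1" --pt "2.5 0.8 0 0 -1" --pt "2 0.6 0 0 -1" --pt "1.2 0.3 0 0 -1" --pt "0 0 0 0 -1"

```text
t: 7.15
eef_pos: [0.5314, -0.1756, 0.3118]
tool_rot: [0.0, 0.927, -0.376, -0.0]
contact_force: [-0.8, 0.5, -2.8]
gripper_width: 0.197
grasp_force: 58.7
```

Call:
carry_out --pt "0 0 0 3 -1" --pt "0 0 0 5 -1" --pt "0 0 0 6 -1" --pt "0 0 0 6 -1" --pt "0 0 0 6 -1" --pt "0 0 0 6 -1" --pt "0 0 0 4 -1" --pt "0 0 0 2.4 -1" --pt "0 0 0 0 -1" --pt "0 0 0 0 -1" --pt "0 0 0 0 -1"

```text
t: 8.25
eef_pos: [0.5309, -0.1731, 0.3123]
tool_rot: [-0.0, 0.753, -0.658, -0.0]
contact_force: [-0.4, 0.1, -2.6]
gripper_width: 0.199
grasp_force: 58.8
```

```bash
python3 - <<'E'
from h import *
o=bot.get_obs(); q=o["tool_rot"];print(o["t"],o["eef_pos"],np.round(o["q"],2),np.degrees(2*np.arctan2(q[2],q[1])),o["grasp_force"])
t=imaging.read_camera("top");s=imaging.read_camera("side");np.savez("v.npz",t=t,s=s)
r=lambda im,x0,y0,w,h,f:cv2.resize(im[y0:y0+h,x0:x0+w,::-1],None,fx=f,fy=f,interpolation=2)
a=r(s,290,100,130,150,4);b=r(t,345,115,70,150,4)
cv2.imwrite("pics/f.png",cv2.convertScaleAbs(np.hstack([a,b]),alpha=1.6))
E
```

```text
8.25 [ 0.53089096 -0.17314853  0.31234422] [ 0.41  0.23 -0.24  1.72  0.06  1.19 -2.86] -82.36701479844311 58.789494037628174
```

View pics/f.png

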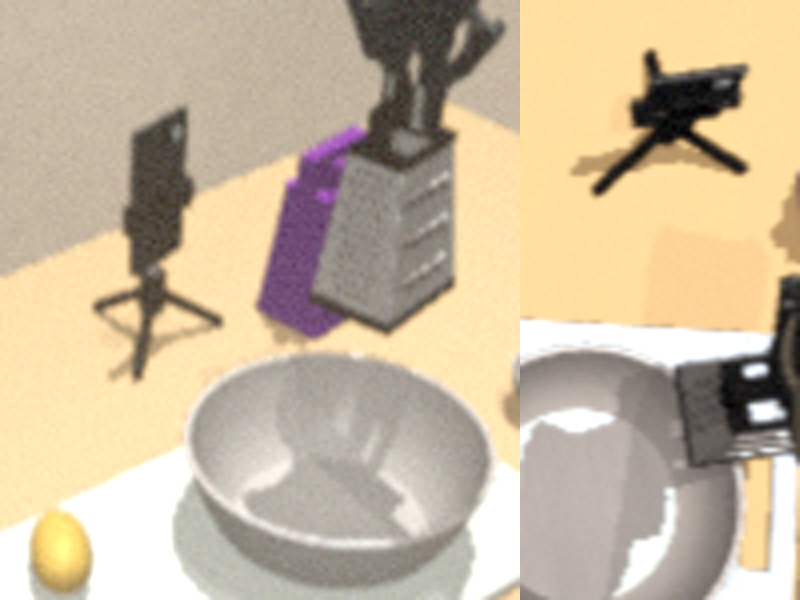

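The left view shows the slicing slots facing the robot, so the coarse face is towards the phone. The foot corners are at (312,298), (388,330) and (453,287) in the crop. I check these against predictions.

```bash
python3 - <<'E'
from h import *
f=lambda u,x0,k=4:(u+.5)/k-.5+x0
S=[(f(u,290),f(v,100)) for u,v in((312,298),(388,330),(453,287))]
T=[(f(u-520,345),f(v,115)) for u,v in((678,368),(692,465))]
P=[tri([ray("side",*S[i]),ray("top",*T[i])]) for i in(0,1)]
for p in P: print(p[0].round(4),np.round(p[1],4))
zf=(P[0][0][2]+P[1][0][2])/2
for z in(zf,.152):
    c=[onz("side",*s,z) for s in S]; e=c[0]-c[1]; w=c[1]-c[2]
    print("z",z.round(4),"centre",((c[0]+c[2])/2).round(4),"sizes",np.linalg.norm(e).round(4),np.linalg.norm(w).round(4),"heading",np.degrees(np.arctan2(e[1],e[0])),np.degrees(np.arctan2(w[1],w[0]))-90)
L=np.array([.7604,-.1429,.2239]);h=np.radians(187.6);X=np.array([np.cos(h),np.sin(h)])
print("wanted centre",L[:2]+.231*X)
E
```

```text
[ 0.5581 -0.1161  0.1592] [0.0005 0.0005]
[ 0.4841 -0.1262  0.1622] [0.0004 0.0004]
z 0.1607 centre [ 0.5255 -0.1665  0.1607] sizes 0.0731 0.091 heading 11.210928796844707 5.646501708390801Traceback (most recent call last):
  File "<stdin>", line 10, in <module>
AttributeError: 'float' object has no attribute 'round'
```

The image estimates agree with the wanted pose to within about 8 mm and 3°, well inside the tolerances. It is at rest, so I hand it in.

```bash
python3 -c "
from station import bot
print(bot.hand_in())"
```

```text
the job is handed in; nothing more can be done
None
```

I handed the job in with the grater held upright and still, coarse face square to the phone and 20 cm in front of the lens to within about 1 cm by my camera measurements; no verdict came back.

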